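# Hold the hidden bolt head behind the bracket

## Robot

A 6-joint arm with a two-finger parallel gripper is mounted at the origin on a cart in front of the work surface, level with it; the furniture and walls round the work are solid. World frame = base frame: x ahead of the robot, y to its left, z up, the work surface at z = 0. Lengths are in m, angles in rad, forces in N, time in s.
With the tool pointing down it reaches from about 0.35 to 0.8 m from the base axis. Payload 7.3 kg.
Tool frame: the origin (TCP) lies on the centre line of the jaws, within the pads' length; the fingertips stand 19 mm ahead of it and the grasp point (between the pads) is the TCP (bot.tip_extent is the z of the fingertips in the tool frame, in m); z points along the fingers, y is the line along which they close (so a half turn about z gives the same grasp; the last joint's range is limited). The gripper opens to 85 mm and grips with 20 to 120 N. Pads are 22 mm wide; open, the fingers measure 114 mm over their backs; the gripper's body (76 mm by 85 mm) begins 54 mm behind the grasp point. The pads swing forward as they close: fully open they stand 13 mm farther back than shut.
Start: joints at [-1.255, 0.342, 1.524, -0, 1.275, -0.146], TCP at [0.234, -0.47, 0.25] pointing down, gripper open.
Joint ranges: [-2.53, 2.53], [-0.77, 2.02], [0.04, 2.7], [-1, 4.14], [0.28, 2.66], [-3.11, 3.11]. Speed limits (rad/s): [2.57, 2.57, 3.14, 3.14, 3.14, 3.14].

## Interface

Orientations are given as [roll, pitch, yaw] about the fixed x, y, z axes, in that order (R = Rz(yaw) Ry(pitch) Rx(roll)).
In Python, from station import bot, cams, boxes_of gives the robot as it stands.
- The arm moves only by the tool servo_tool, never from a script. Its argument "rows" is a list that holds one entry, the list of rows, each a list of 6 numbers: the shift along the tool's x, y, z in mm, then the turn, a rotation vector about the tool's x, y, z in rad. A call has 1 to 10 rows; each row is the pose to reach, as a shift and turn from the pose commanded when the call began, along the tool's axes at that moment; what a row does not reach only later rows make up. A row lasts 1/12 s, in which the tool goes at most 41.7 mm and 7.16 degrees, less where a joint would pass 70% of its speed; a pose out of reach is approached as far as the arm can. A call with a gripper value outside its range is refused whole. "jaw" is the closure, from -1 (fully open) to 1 (shut), so that 0 is half open, set as the call begins (left out, the last holds). The fingers move at their own pace and stop on an object; the grip force is fixed at half the most. Time passes only in rows, so rows that repeat a pose let the fingers close. It gives the time, the measured TCP pose, the force, the opening and the grip force at its end, in the units of the state.
- bot.sense(): the state, without advancing time (a new reading comes with each control period).
- cams.capture(name): name is "scene" or "side" or "wrist"; returns a dict with "frame" (400x640x3 uint8, blue, green, red), "depth" (400x640 float32, m along the optical axis (not along the pixel's ray), 0 where there is no reading), "camera_matrix" (3x3 intrinsics, pixels), "view" (4x4, takes a point from world to camera coordinates); the wrist camera has in their place "hand_eye" (4x4, takes a point from camera to tool coordinates, whose origin is the TCP and whose axes are the flange's). Camera axes: x right, y down, z forward; pixel columns grow to the right and rows downward; lengths in m; the calibration is good to about 2 mm. A picture is of the moment at which its call begins: read the wrist's pose just before it.
- bot.hand_in(): hands the job in; it is judged then, once.
Trained networks look in a picture, given as the dict that the camera call returned (one of the last four; its "shot" number tells which), for a name from the list of things; names that differ only in an ending like _2 or _b are one class to them, and where a whole thing is asked for, a point or a joint stands for the part that bears it (a point fixed in the world has none). Each returns a list of dicts, best first, with "score" (0 to 1); they miss things now and then, are a little off and sometimes report something else, mostly with a low value. They report only what shows in the picture. A call takes as long as a camera call. They do not tell look-alikes from the thing itself.
- boxes_of(picture, thing): "at" ([x, y, z] in m, in the coordinates of the camera as it stood for that picture, good to about 4 mm: the middle of the surface that is visible of it).
The state is a dict: "time_s": time; "qpos": joint angles; "qvel": joint speeds; "effort": joint torques, N m; "eef_pos": TCP position; "tcp_rot": TCP orientation; "wrist_force": force on the tool from outside, world axes, zero at the start; "ft_torque": the same for the moment, N m; "grip_width": finger opening in m; "gripper_force": force on a finger pad.
Only numpy, scipy, OpenCV 4.12 (cv2) and the standard library are available. Lean on these libraries where they do the work, as an engineer would, in place of code of your own. Each camera call takes 0.05 s, during which the arm holds its last target. There are 200 camera calls.

## Task

The little gear motor is turning the nut on the front of the bracket, but the bolt slowly turns along with it. Swing the clamp lever on the socket block fully open, then reach down into the narrow gap behind the bracket, grip the hidden bolt head between the fingers and hold it from turning. Finish while still holding the head still, with the lever left open and the loose things around the fixture left alone.

Things in the scene. Friction and masses are not known exactly. Their poses are not given: they have to be found in the camera images.
- fixture: Fixture, immovable; 190x150x10 mm base plate. Origin on the worktop, midway across the gap; x from the gear motor (near side, x -112 to -66, top z 88 mm) through the bracket to the socket block, y along the gap, z up. Steel bracket plate: x -31 to -25, y +-52, top z 100. Grey socket block: x 25 to 75, y +-56, top z 96. Gap between: 50 mm in x, open at top and both y ends, floor z 10
- bolt_head: Steel hex head of the bolt, 20 mm across flats, 23 across corners, 18 long, in the gap behind the bracket (a 28 mm wide, 5 mm thick washer between). Origin at the head's middle, at x -11, y 0, z 77 mm in the fixture's frame; x axis = bolt axis, level, as the fixture's x. To be pinched from above along the fixture's y
- bolt (a joint): Turn of the bolt about its level axis (rad), random start; at 0 and every 60 degrees two flats face the fixture's +y and -y. The motor drags it at about 0.04 rad/s with about 0.06 N m, heavily damped, and simply stalls when the head is held. Parallel fingers can grip it at any angle; it may square itself slowly between them for a second or two
- lever (a joint): Swing of the clamp lever (rad) about its upright pivot: 0 shut (across the gap right over the bolt head, pointing to the fixture's -x, its end over the bracket), grows as it swings level toward the fixture's +y, stop at 1.75 (fully open). Starts at 0 to 0.25; stays where left; friction about 0.1 N m
- lever_grip (a point): On the axis of the lever's upright round black grip post, 16 mm in diameter, 36 mm tall, on the free end of the flat dark steel lever (16 mm wide, end 20 mm). Lever's top at z 110, post's top at z 146, this point at z 131 mm above the worktop
- lever_pivot (a point): Point on the lever's upright pivot axis, at the top of the lever (z = 110 mm); 78 mm level distance from the grip post; at x = 47, y = 0 mm in the fixture's frame
- spanner: Bystander: small steel spanner, 133 mm long, lying loose on the worktop; leave alone. Origin at the centre of its underside
- tape: Bystander: roll of tape, 69 mm across, 18 mm high, lying loose; leave alone. Origin at the centre of its underside
- vial: Bystander: small capped glass vial, 23 mm across, 48 mm high, standing loose; leave alone. Origin at the centre of its underside
There are look-alikes about, which are no part of the job. Of the things that look like the fixture, the larger one is meant.

How it is judged:
On the way, in this order (a step that is already met when the one before it is completed fails the run):
1. the clamp lever is swung fully open (value of joint lever above 1.45 rad), for 0.2 s.
2. the fingers have the bolt head between them (contact force between the fingers and bolt_head above 8 N and distance between the grasp point and bolt_head below 0.02 m), for 0.2 s.
At the end, for the whole second after the job is handed in: The lever is open past 1.45 rad; the fingers press on the bolt head with more than 8 N with the grasp point within 20 mm of the middle of the head; the bolt turns less than 0.012 rad/s either way; all this through the last second, still holding (all of step 2 and value of joint lever above 1.45 rad and velocity of joint bolt between -0.012 and 0.012 rad/s); the arm keeps its last pose, push and grip.
It fails at once if a bystander is moved more than 15 mm (distance of any of spanner, tape, vial from where it was at the start of the episode above 0.015 m).
It also fails if it takes over 48 s, if anything falls off the work surface, if the arm or the gripper's body presses on something with over 40 N, if the wrist force passes 120 N, or if a joint passes its speed limit or range.

## Working session

There is one attempt and no reset: what is moved stays moved. The work goes in short steps, Python scripts to look and compute and a tool call to move; the robot and the scene stay as the last step left them, time stands still between calls to the robot, and variables do not carry over. Pictures are saved under pics/ and viewed, at most 10 in all, crops included, and the job is handed in when it is done.

Besides the shell and the picture viewer there is one more tool, called after "Request:" by a JSON object that holds its "fn" and its "kwargs". servo_tool: Moves the arm, as the interface text tells. Its arguments: {"type":"object","properties":{"rows":{"type":"array"},"jaw":{"type":"number"}},"required":["rows"]}

```bash
mkdir -p pics; ls; cat > h.py <<'E'
import numpy as np, cv2
from scipy.spatial.transform import Rotation as R
from station import bot, cams, boxes_of
def grab(n):
    s=bot.sense(); p=cams.capture(n)
    if n=="wrist":
        T=np.eye(4); T[:3,:3]=R.from_euler('xyz',s['tcp_rot']).as_matrix(); T[:3,3]=s['eef_pos']
        p['c2w']=T@p['hand_eye']
    else: p['c2w']=np.linalg.inv(p['view'])
    return p
def w(p,a): return (p['c2w']@np.r_[a,1])[:3]
def px(p,a):
    q=p['camera_matrix']@np.asarray(a); return (q[:2]/q[2]).round()
def cloud(p):
    d=p['depth']; v,u=np.mgrid[:400,:640]; K=p['camera_matrix']
    c=np.stack([(u-K[0,2])/K[0,0]*d,(v-K[1,2])/K[1,1]*d,d],-1)
    return c@p['c2w'][:3,:3].T+p['c2w'][:3,3]
E
cat > a.py <<'E'
from h import *
print({k:np.round(v,3) for k,v in bot.sense().items()})
ims=[]
for n in ("scene","side"):
    p=grab(n); cv2.imwrite(f"pics/{n}0.png",p['frame']); np.savez(f"{n}.npz",**{k:p[k] for k in('frame','depth','camera_matrix','c2w')})
    for t in ("fixture","lever","lever_grip","bolt_head","spanner","tape","vial"):
        for b in boxes_of(p,t): print(n,t,round(b['score'],2),w(p,b['at']).round(3),px(p,b['at']))
E
python3 a.py
```

```text
pics
{'time_s': np.float64(0.0), 'qpos': array([-1.255,  0.343,  1.525, -0.   ,  1.275, -0.146]), 'qvel': array([ 0.002,  0.001, -0.   ,  0.001, -0.001,  0.   ]), 'effort': array([ 1.0000e-03, -4.3367e+01, -2.4602e+01, -0.0000e+00,  8.0000e-03,
       -0.0000e+00]), 'eef_pos': array([ 0.234, -0.47 ,  0.25 ]), 'tcp_rot': array([-3.14 , -0.   ,  0.462]), 'wrist_force': array([1.25 , 0.98 , 0.494]), 'ft_torque': array([-0.03 , -0.004, -0.046]), 'gripper_force': np.float64(0.0), 'grip_width': np.float64(0.086)}
scene fixture 0.87 [0.537 0.225 0.029] [266. 287.]
scene fixture 0.68 [ 0.535 -0.051  0.049] [348. 210.]
scene lever 0.72 [0.561 0.221 0.074] [257. 268.]
scene lever 0.5 [ 0.554 -0.058  0.107] [345. 188.]
scene lever_grip 0.79 [ 0.553 -0.059  0.109] [345. 187.]
scene lever_grip 0.77 [0.559 0.222 0.075] [258. 269.]
scene lever_grip 0.55 [ 0.636 -0.219  0.02 ] [355. 167.]
scene bolt_head 0.62 [ 0.522 -0.065  0.086] [356. 199.]
scene spanner 0.62 [ 0.554 -0.247  0.01 ] [383. 178.]
scene vial 0.5 [0.522 0.089 0.034] [314. 251.]
side fixture 0.93 [0.554 0.199 0.028] [314. 190.]
side fixture 0.61 [ 0.549 -0.092  0.031] [320. 255.]
side lever 0.7 [ 0.554 -0.062  0.109] [322. 219.]
side lever 0.43 [0.555 0.216 0.074] [315. 173.]
side lever_grip 0.59 [ 0.552 -0.063  0.108] [321. 220.]
side lever_grip 0.41 [0.554 0.215 0.073] [314. 174.]
side bolt_head 0.75 [ 0.536 -0.075  0.084] [314. 232.]
side bolt_head 0.63 [0.537 0.212 0.062] [308. 178.]
side spanner 0.78 [ 0.56  -0.263  0.006] [332. 319.]
side vial 0.62 [0.524 0.078 0.037] [306. 212.]
```

```bash
python3 - <<'E'
import numpy as np,cv2
a=cv2.imread('pics/scene0.png');b=cv2.imread('pics/side0.png')
A=cv2.resize(a[140:330,200:440],(720,570),interpolation=cv2.INTER_CUBIC)
B=cv2.resize(b[140:340,200:440],(720,600),interpolation=cv2.INTER_CUBIC)
cv2.imwrite('pics/c1.png',A);cv2.imwrite('pics/c2.png',B)
E
```

```text
(no output)
```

View pics/c1.png

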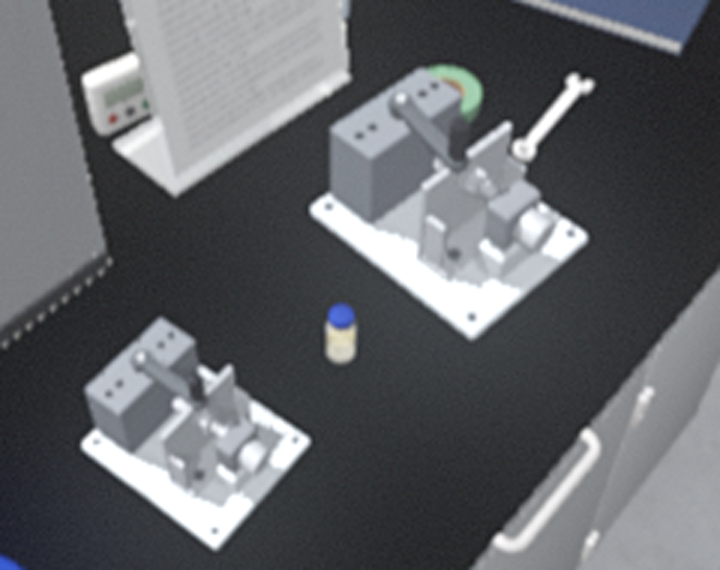

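View pics/c2.png

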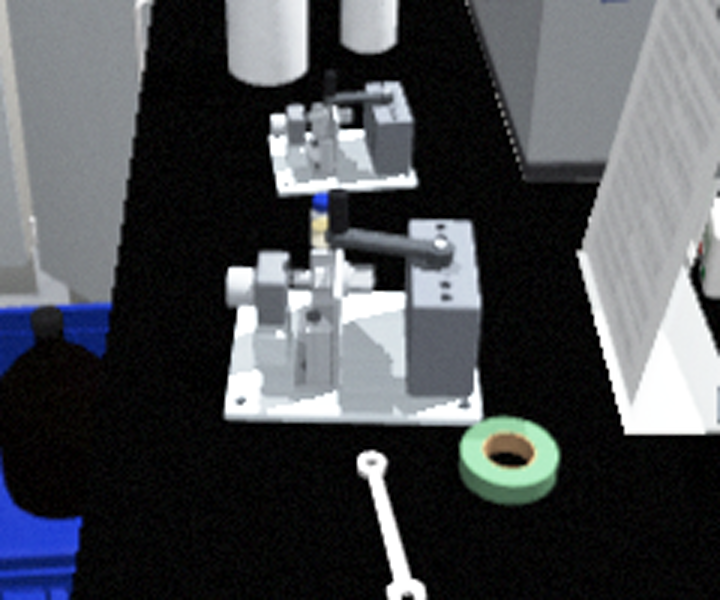

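The pictures show two fixtures. The one at scene px (348,210) has its lever top at z≈0.11 and is the larger, so it is the one meant. The one at (266,287) has its lever at z≈0.075 and is a smaller look-alike. Next I fit the larger fixture's pose from the depth data.

```bash
cat > fit.py <<'E'
from h import *
for n in ("scene","side"):
    f=np.load(n+'.npz'); p={k:f[k] for k in f}; c=cloud(p); ok=p['depth']>0
    reg=ok&(abs(c[...,0]-.56)<.16)&(abs(c[...,1]+.07)<.14)
    m=reg&(c[...,2]>.088)&(c[...,2]<.103)&(c[...,0]>.53)
    # largest connected component = block top
    k,l,s,_=cv2.connectedComponentsWithStats(m.astype(np.uint8)); i=1+s[1:,4].argmax()
    q=c[l==i]; print(n,'top',len(q),q[:,2].mean(),cv2.minAreaRect((q[:,:2]*1000).astype(np.float32)))
    q=c[reg&(c[...,2]>.004)&(c[...,2]<.016)]; print('base',cv2.minAreaRect((q[:,:2]*1000).astype(np.float32)))
    q=c[reg&(c[...,2]>.118)&(c[...,2]<.2)&(abs(c[...,1]+.07)<.09)&(abs(c[...,0]-.53)<.06)]; print('post',len(q),q.mean(0) if len(q) else 0,q[:,2].max() if len(q) else 0)
    q=c[ok&(c[...,0]>.6)&(c[...,0]<1)&(abs(c[...,1])<.4)&(c[...,2]>.12)]; print('behind',len(q),q.min(0),q.max(0))
E
python3 fit.py
```

```text
scene top 568 0.09591324332749523 ((609.3379516601562, -78.38717651367188), (113.81758117675781, 50.51109313964844), 85.3770523071289)
base ((558.5306396484375, -78.27450561523438), (314.7376708984375, 264.6566162109375), 0.8969064950942993)
post 81 [ 0.52962903 -0.05327093  0.13591989] 0.14808724912949867
behind 40281 [ 0.71426404 -0.37885542  0.12000517] [0.98635737 0.39999616 0.5467416 ]
side top 622 0.09629351977266226 ((608.947509765625, -78.31241607666016), (115.36901092529297, 49.94396209716797), 85.27104187011719)
base ((554.6146240234375, -78.21151733398438), (268.5043029785156, 313.21826171875), 85.05020904541016)
post 92 [ 0.53088497 -0.05955375  0.13481558] 0.14828109777231446
behind 21148 [ 0.71481594 -0.37865708  0.12001901] [0.98766004 0.3999527  0.5148007 ]
```

```bash
cat >> h.py <<'E'
F=np.array([.5592,-.0742]); YAW=-.082
def go(x,y,z,yaw):
    s=bot.sense(); A=R.from_euler('xyz',s['tcp_rot']); B=R.from_euler('xyz',[np.pi,0,yaw])
    print('row',(A.inv().apply(np.array([x,y,z])-s['eef_pos'])*1000).round(1),(A.inv()*B).as_rotvec().round(3),'at',np.round(s['eef_pos'],4),np.round(s['tcp_rot'],3),'t',s['time_s'],'F',np.round(s['wrist_force'],1),'w',s['grip_width'],s['gripper_force'],'q',np.round(s['qpos'],2))
E
python3 -c "
from h import *
print(bot.tip_extent); go(.530,-.057,.22,YAW)"
```

```text
0.019
row [ 449.1 -237.8   30.3] [ 0.    -0.     0.544] at [ 0.234  -0.47    0.2503] [3.141 0.    0.462] t 0.8 F [1.  0.5 0.1] w 0.08530186958754471 0.0 q [-1.25  0.34  1.52  0.    1.28 -0.15]
```

Request:
{"fn": "servo_tool", "kwargs": {"rows": [[[449,-238,30,0,0,0.544],[449,-238,30,0,0,0.544],[449,-238,30,0,0,0.544],[449,-238,30,0,0,0.544],[449,-238,30,0,0,0.544],[449,-238,30,0,0,0.544],[449,-238,30,0,0,0.544],[449,-238,30,0,0,0.544],[449,-238,30,0,0,0.544],[449,-238,30,0,0,0.544]]], "jaw": -0.3}}

```text
time_s: 1.63
eef_pos: [0.4693, -0.141, 0.2267]
tcp_rot: [3.141, -0.001, -0.082]
wrist_force: [0.3, -1.1, 0.4]
grip_width: 0.0556
gripper_force: 0.0
```

```bash
python3 -c "
from h import *
go(.530,-.057,.22,YAW)"
```

```text
row [ 53.5 -88.7   6.7] [ 0.    -0.001 -0.   ] at [ 0.4693 -0.141   0.2267] [ 3.141e+00 -1.000e-03 -8.200e-02] t 1.6333 F [ 0.3 -1.1  0.4] w 0.05556071324113566 0.0 q [-0.45  0.3   1.66 -0.    1.19  1.2 ]
```

Request:
{"fn": "servo_tool", "kwargs": {"rows": [[[54,-89,7,0,0,0],[54,-89,7,0,0,0],[54,-89,7,0,0,0],[54,-89,7,0,0,0],[54,-89,7,0,0,0]]]}}

```text
time_s: 2.05
eef_pos: [0.5297, -0.0577, 0.2192]
tcp_rot: [3.141, 0.001, -0.079]
wrist_force: [-0.8, 0.4, 0.0]
grip_width: 0.0556
gripper_force: 0.0
```

```bash
python3 - <<'E'
from h import *
p=grab("wrist"); cv2.imwrite('pics/w1.png',p['frame']); c=cloud(p); ok=p['depth']>0
for t in ("lever_grip","bolt_head"):
    for b in boxes_of(p,t): print(t,round(b['score'],2),w(p,b['at']).round(3),px(p,b['at']))
q=c[ok&(c[...,2]>.138)&(c[...,2]<.155)&(abs(c[...,1]+.057)<.04)&(abs(c[...,0]-.53)<.04)]
print(len(q),q.mean(0),q.min(0),q.max(0)); go(.530,-.057,.135,YAW)
E
```

```text
lever_grip 0.91 [ 0.571 -0.065  0.114] [322. 150.]
lever_grip 0.59 [0.54  0.21  0.072] [  9. 205.]
bolt_head 0.8 [0.55 0.21 0.06] [ 18. 191.]
bolt_head 0.66 [ 0.534 -0.072  0.087] [333. 192.]
471 [ 0.53483799 -0.05591431  0.14494883] [ 0.52645185 -0.06348131  0.1380787 ] [ 0.54146346 -0.0482814   0.14767061]
row [ 0.8 -2.8 84.7] [ 0.     0.    -0.001] at [ 0.529  -0.0597  0.2197] [ 3.141  0.    -0.083] t 2.2 F [-0.6 -0.8  1.2] w 0.055517412959278006 0.0 q [-0.26  0.38  1.55 -0.    1.21  1.4 ]
```

View pics/w1.png

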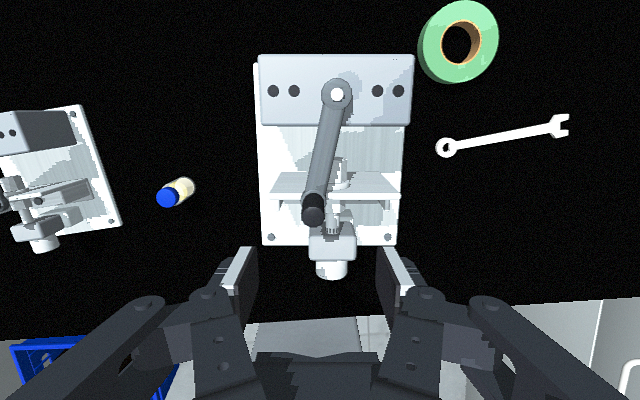

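The wrist view shows the post at px (312,215) and the pivot at (337,95). The post axis is at about (0.534, -0.056), which agrees with the scene measurement. Next I descend and grip it.

Request:
{"fn": "servo_tool", "kwargs": {"rows": [[[4.7,-4,30,0,0,0],[4.7,-4,55,0,0,0],[4.7,-4,75,0,0,0],[4.7,-4,85,0,0,0],[4.7,-4,85,0,0,0],[4.7,-4,85,0,0,0]]]}}

```text
time_s: 2.7
eef_pos: [0.5346, -0.0559, 0.1351]
tcp_rot: [3.141, -0.0, -0.084]
wrist_force: [0.8, 0.3, -0.1]
grip_width: 0.0555
gripper_force: 0.0
```

Request:
{"fn": "servo_tool", "kwargs": {"rows": [[[0,0,0,0,0,0],[0,0,0,0,0,0],[0,0,0,0,0,0],[0,0,0,0,0,0],[0,0,0,0,0,0],[0,0,0,0,0,0],[0,0,0,0,0,0],[0,0,0,0,0,0]]], "jaw": 0.8}}

```text
time_s: 3.37
eef_pos: [0.5351, -0.0552, 0.1357]
tcp_rot: [3.141, -0.002, -0.082]
wrist_force: [-1.2, -0.9, 7.5]
grip_width: 0.0143
gripper_force: 58.4
```

```bash
python3 - <<'E'
from h import *
s=bot.sense(); go(.534,-.056,.135,YAW)
A=R.from_euler('xyz',s['tcp_rot']); P=F+.047*np.array([np.cos(YAW),np.sin(YAW)])
d=s['eef_pos'][:2]-P; r=np.hypot(*d); a0=np.arctan2(d[1],d[0]); print('P',P,'r',r,'theta',np.pi+YAW-a0)
th1=1.72; a1=np.pi+YAW-th1
for i,f in enumerate(np.linspace(0,1,25)[1:]):
    a=a0+f*(a1-a0); rr=r+f*(.078-r); q=P+rr*np.array([np.cos(a),np.sin(a)])
    print(i,(A.inv().apply(np.r_[q,.135]-s['eef_pos'])*1000).round(1)[:2],round(-1.25*-f,3))
E
```

```text
row [-1.   0.9  0.7] [ 0.001 -0.002 -0.   ] at [ 0.5351 -0.0552  0.1357] [ 3.141e+00 -2.000e-03 -8.200e-02] t 3.3667 F [-1.2 -0.9  7.5] w 0.014297659483777708 58.415114879608154 q [-0.25  0.48  1.65 -0.    1.01  1.41]
P [ 0.60604207 -0.07804968] r 0.07450854383708323 theta 0.2292380573627999
0 [ 1.  -4.5] 0.052
1 [ 2.4 -9. ] 0.104
2 [  4.  -13.3] 0.156
3 [  5.9 -17.6] 0.208
4 [  8.  -21.7] 0.26
5 [ 10.4 -25.8] 0.312
6 [ 13.1 -29.6] 0.365
7 [ 16.  -33.3] 0.417
8 [ 19.1 -36.8] 0.469
9 [ 22.4 -40.2] 0.521
10 [ 26.  -43.3] 0.573
11 [ 29.7 -46.2] 0.625
12 [ 33.7 -48.8] 0.677
13 [ 37.8 -51.2] 0.729
14 [ 42.  -53.4] 0.781
15 [ 46.4 -55.3] 0.833
16 [ 50.9 -56.9] 0.885
17 [ 55.5 -58.3] 0.938
18 [ 60.1 -59.3] 0.99
19 [ 64.9 -60.1] 1.042
20 [ 69.7 -60.6] 1.094
21 [ 74.5 -60.8] 1.146
22 [ 79.3 -60.6] 1.198
23 [ 84.1 -60.2] 1.25
```

Request:
{"fn": "servo_tool", "kwargs": {"rows": [[[1,-4.5,0,0,0,0.05],[2.4,-9,0,0,0,0.1],[4,-13.3,0,0,0,0.16],[5.9,-17.6,0,0,0,0.21],[8,-21.7,0,0,0,0.26],[10.4,-25.8,0,0,0,0.31],[13.1,-29.6,0,0,0,0.365],[16,-33.3,0,0,0,0.42],[19.1,-36.8,0,0,0,0.47],[22.4,-40.2,0,0,0,0.52]]]}}

```text
time_s: 4.2
eef_pos: [0.5596, -0.018, 0.1357]
tcp_rot: [3.139, -0.0, -0.606]
wrist_force: [-2.0, 2.7, 8.8]
grip_width: 0.0143
gripper_force: 59.0
```

```bash
cat > arc.py <<'E'
from h import *
import sys
th1,dy=float(sys.argv[1]),float(sys.argv[2])
s=bot.sense(); go(.534,-.056,.135,YAW)
A=R.from_euler('xyz',s['tcp_rot']); P=F+.047*np.array([np.cos(YAW),np.sin(YAW)])
d=s['eef_pos'][:2]-P; r=np.hypot(*d); a0=np.arctan2(d[1],d[0]); print('r',r,'theta',np.pi+YAW-a0)
a1=np.pi+YAW-th1
for i,f in enumerate(np.linspace(0,1,11)[1:]):
    a=a0+f*(a1-a0); q=P+(r+f*(.077-r))*np.array([np.cos(a),np.sin(a)])
    print((A.inv().apply(np.r_[q,.135]-s['eef_pos'])*1000).round(1)[:2],round(dy*f,3))
E
python3 arc.py 1.3 0.5
```

```text
row [ 0.6 45.8  0.8] [ 0.002  0.    -0.524] at [ 0.5596 -0.018   0.1357] [ 3.139 -0.    -0.606] t 4.2 F [-2.   2.7  8.8] w 0.014306937032084638 58.97426784038544 q [-0.17  0.52  1.58 -0.    1.04  2.01]
r 0.07588630418434739 theta 0.8300281796774498
[ 1.  -3.4] 0.05
[ 2.3 -6.8] 0.1
[  3.6 -10.1] 0.15
[  5.2 -13.3] 0.2
[  6.8 -16.5] 0.25
[  8.7 -19.6] 0.3
[ 10.6 -22.6] 0.35
[ 12.8 -25.5] 0.4
[ 15.  -28.4] 0.45
[ 17.4 -31.1] 0.5
```

Forces are low, so I continue.

Request:
{"fn": "servo_tool", "kwargs": {"rows": [[[1,-3.4,0,0,0,0.05],[2.3,-6.8,0,0,0,0.1],[3.6,-10.1,0,0,0,0.15],[5.2,-13.3,0,0,0,0.2],[6.8,-16.5,0,0,0,0.25],[8.7,-19.6,0,0,0,0.3],[10.6,-22.6,0,0,0,0.35],[12.8,-25.5,0,0,0,0.4],[15,-28.4,0,0,0,0.45],[17.4,-31,0,0,0,0.5]]]}}

```text
time_s: 5.03
eef_pos: [0.5937, -0.0021, 0.1358]
tcp_rot: [-3.139, -0.004, -1.104]
wrist_force: [2.9, -5.0, 3.6]
grip_width: 0.0146
gripper_force: 58.4
```

```bash
python3 arc.py 1.72 0.3
```

```text
row [21.3 77.5  0.6] [-0.    -0.005 -1.022] at [ 0.5937 -0.0021  0.1358] [-3.139 -0.004 -1.104] t 5.0333 F [ 2.9 -5.   3.6] w 0.014553975960140223 58.39083552360535 q [-0.13  0.57  1.49 -0.    1.08  2.54]
r 0.0769139998841868 theta 1.327175210505141
[ 1.  -2.9] 0.03
[ 2.  -5.7] 0.06
[ 3.2 -8.5] 0.09
[  4.5 -11.2] 0.12
[  5.9 -13.9] 0.15
[  7.4 -16.5] 0.18
[  9.  -19.1] 0.21
[ 10.7 -21.6] 0.24
[ 12.5 -24. ] 0.27
[ 14.4 -26.4] 0.3
```

Request:
{"fn": "servo_tool", "kwargs": {"rows": [[[1,-2.9,0,0,0,0.03],[2,-5.7,0,0,0,0.06],[3.2,-8.5,0,0,0,0.09],[4.5,-11.2,0,0,0,0.12],[5.9,-13.9,0,0,0,0.15],[7.4,-16.5,0,0,0,0.18],[9,-19,0,0,0,0.21],[10.7,-21.5,0,0,0,0.24],[12.5,-24,0,0,0,0.27],[13.8,-25.8,0,0,0,0.3]]]}}

```text
time_s: 5.87
eef_pos: [0.6206, -0.002, 0.1357]
tcp_rot: [3.14, 0.0, -1.404]
wrist_force: [-6.4, -0.7, 9.2]
grip_width: 0.0146
gripper_force: 59.1
```

Request:
{"fn": "servo_tool", "kwargs": {"rows": [[[0,0,0,0,0,0],[0,0,0,0,0,0],[0,0,0,0,0,0],[0,0,0,0,0,0],[0,0,0,0,0,0],[0,0,0,0,0,0]]], "jaw": -0.1}}

```text
time_s: 6.37
eef_pos: [0.6213, -0.0018, 0.1344]
tcp_rot: [3.141, -0.0, -1.402]
wrist_force: [0.1, 0.6, 0.7]
grip_width: 0.0469
gripper_force: 0.0
```

Request:
{"fn": "servo_tool", "kwargs": {"rows": [[[0,0,-30,0,0,0],[0,0,-60,0,0,0],[0,0,-80,0,0,0],[0,0,-80,0,0,0]]]}}

```text
time_s: 6.7
eef_pos: [0.6235, -0.002, 0.2198]
tcp_rot: [-3.133, -0.003, -1.402]
wrist_force: [0.9, -0.1, 0.2]
grip_width: 0.0466
gripper_force: 0.0
```

```bash
python3 -c "
from h import *
go(.52,-.0715,.215,YAW)"
```

```text
row [ 51.1 113.7   3.9] [-0.006 -0.008 -1.32 ] at [ 0.6235 -0.002   0.2198] [-3.133e+00 -3.000e-03 -1.402e+00] t 6.7 F [ 0.9 -0.1  0.2] w 0.04659469456929359 0.0 q [-0.13  0.54  1.29 -0.    1.3   2.85]
```

Request:
{"fn": "servo_tool", "kwargs": {"rows": [[[51,114,4,0,0,-1.32],[51,114,4,0,0,-1.32],[51,114,4,0,0,-1.32],[51,114,4,0,0,-1.32],[51,114,4,0,0,-1.32],[51,114,4,0,0,-1.32],[51,114,4,0,0,-1.32],[51,114,4,0,0,-1.32],[51,114,4,0,0,-1.32],[51,114,4,0,0,-1.32]]]}}

```text
time_s: 7.53
eef_pos: [0.5172, -0.0711, 0.2099]
tcp_rot: [-3.142, 0.001, -0.146]
wrist_force: [-0.5, -0.5, -0.2]
grip_width: 0.0467
gripper_force: 0.0
```

Request:
{"fn": "servo_tool", "kwargs": {"rows": [[[0,0,0,0,0,-0.08],[0,0,0,0,0,-0.08],[0,0,0,0,0,-0.08]]]}}

```text
time_s: 7.78
eef_pos: [0.5173, -0.0711, 0.2101]
tcp_rot: [-3.142, 0.001, -0.075]
wrist_force: [0.6, 0.5, -0.3]
grip_width: 0.0469
gripper_force: 0.0
```

```bash
python3 - <<'E'
from h import *
p=grab("wrist"); cv2.imwrite('pics/w2.png',p['frame']); c=cloud(p); ok=p['depth']>0
for t in ("lever_grip","bolt_head"):
    for b in boxes_of(p,t): print(t,round(b['score'],2),w(p,b['at']).round(3),px(p,b['at']))
def rep(n,lo,hi,cx,cy,r):
    q=c[ok&(c[...,2]>lo)&(c[...,2]<hi)&(np.hypot(c[...,0]-cx,c[...,1]-cy)<r)]
    print(n,len(q),q.mean(0).round(4),q.min(0).round(4),q.max(0).round(4)) if len(q) else print(n,0)
rep('post',.135,.155,.622,0,.03)
# in fixture frame: bolt head top
Rf=np.array([[np.cos(YAW),-np.sin(YAW)],[np.sin(YAW),np.cos(YAW)]])
f=c.copy(); f[...,:2]=(c[...,:2]-F)@Rf
m=ok&(abs(f[...,1])<.016)&(f[...,2]>.08)&(f[...,2]<.094)&(f[...,0]>-.024)&(f[...,0]<.01)
q=f[m]; print('head in fixture frame',len(q),q.mean(0).round(4),np.percentile(q,[3,97],axis=0).round(4))
m=ok&(abs(f[...,1])<.06)&(f[...,2]>.097)&(f[...,2]<.104)&(abs(f[...,0]+.028)<.012)
q=f[m]; print('bracket top',len(q),q.mean(0).round(4),np.percentile(q,[3,97],axis=0).round(4))
m=ok&(abs(f[...,1])<.07)&(f[...,2]>.09)&(f[...,2]<.1)&(abs(f[...,0]-.05)<.035)
k,l,s,_=cv2.connectedComponentsWithStats(m.astype(np.uint8)); q=c[l==1+s[1:,4].argmax()]
print('block',cv2.minAreaRect((q[:,:2]*1000).astype(np.float32)))
go(.5532,-.0737,.15,YAW)
E
```

```text
lever_grip 0.88 [ 0.611 -0.03   0.113] [241.  76.]
bolt_head 0.87 [ 0.54  -0.071  0.086] [314. 172.]
bolt_head 0.59 [0.529 0.21  0.055] [  2. 201.]
post 868 [ 0.6207 -0.0029  0.1442] [ 0.6135 -0.0098  0.1351] [0.6293 0.0063 0.1476]
head in fixture frame 984 [-0.0124  0.0005  0.0867] [[-0.0229 -0.0119  0.0808]
 [ 0.0004  0.0123  0.0924]]
bracket top 1153 [-0.0254  0.0008  0.0999] [[-0.0285 -0.0481  0.0978]
 [-0.0228  0.0478  0.1014]]
block ((611.5258178710938, -78.25621032714844), (112.4203109741211, 50.086280822753906), 85.68258666992188)
row [35.9 -0.1 60.3] [0.    0.    0.008] at [ 0.5174 -0.0712  0.2103] [ 3.142  0.    -0.074] t 7.9333 F [-0.5 -0.8  0.6] w 0.046829370297781066 0.0 q [-0.28  0.37  1.59 -0.    1.17  1.36]
```

View pics/w2.png

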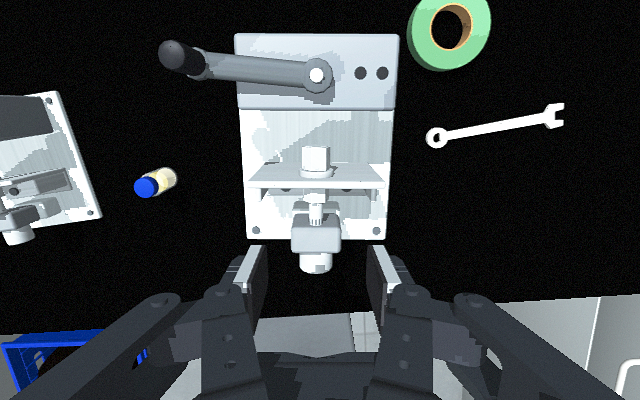

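The lever is open at about 1.66 rad, with the post at px (172,52). The hex head at (316,160) is clear, and the spanner, tape and vial have not been disturbed. I descend with pads offset slightly off the washer.

Request:
{"fn": "servo_tool", "kwargs": {"rows": [[[37,-0.7,20,0,0,0.005],[37,-0.7,60,0,0,0.005],[37,-0.7,80,0,0,0.005],[37,-0.7,95,0,0,0.005],[37,-0.7,105,0,0,0.005],[37,-0.7,115,0,0,0.005],[37,-0.7,125,0,0,0.005],[37,-0.7,132,0,0,0.005],[37,-0.7,132,0,0,0.005]]]}}

```text
time_s: 8.68
eef_pos: [0.5539, -0.073, 0.0775]
tcp_rot: [-3.141, 0.002, -0.078]
wrist_force: [-0.9, -0.8, 0.4]
grip_width: 0.0469
gripper_force: 0.0
```

Request:
{"fn": "servo_tool", "kwargs": {"rows": [[[0,0,0,0,0,0],[0,0,0,0,0,0],[0,0,0,0,0,0],[0,0,0,0,0,0],[0,0,0,0,0,0],[0,0,0,0,0,0],[0,0,0,0,0,0],[0,0,0,0,0,0],[0,0,0,0,0,0],[0,0,0,0,0,0]]], "jaw": 0.9}}

```text
time_s: 9.52
eef_pos: [0.555, -0.0732, 0.0795]
tcp_rot: [3.141, -0.002, -0.077]
wrist_force: [-0.8, 0.9, 6.0]
grip_width: 0.0195
gripper_force: 58.3
```

Request:
{"fn": "servo_tool", "kwargs": {"rows": [[[0,0,0,0,0,0],[0,0,0,0,0,0],[0,0,0,0,0,0],[0,0,0,0,0,0],[0,0,0,0,0,0],[0,0,0,0,0,0],[0,0,0,0,0,0],[0,0,0,0,0,0],[0,0,0,0,0,0],[0,0,0,0,0,0]]]}}

```text
time_s: 10.35
eef_pos: [0.555, -0.0732, 0.0795]
tcp_rot: [3.141, -0.002, -0.077]
wrist_force: [-1.0, 0.1, 5.7]
grip_width: 0.0195
gripper_force: 58.3
```

Request:
{"fn": "servo_tool", "kwargs": {"rows": [[[0,0,0,0,0,0],[0,0,0,0,0,0],[0,0,0,0,0,0],[0,0,0,0,0,0],[0,0,0,0,0,0],[0,0,0,0,0,0],[0,0,0,0,0,0],[0,0,0,0,0,0],[0,0,0,0,0,0],[0,0,0,0,0,0]]]}}

```text
time_s: 11.18
eef_pos: [0.555, -0.0733, 0.0795]
tcp_rot: [3.141, -0.002, -0.077]
wrist_force: [-0.7, 0.6, 5.2]
grip_width: 0.0195
gripper_force: 58.3
```

Request:
{"fn": "servo_tool", "kwargs": {"rows": [[[0,0,0,0,0,0],[0,0,0,0,0,0],[0,0,0,0,0,0],[0,0,0,0,0,0],[0,0,0,0,0,0],[0,0,0,0,0,0],[0,0,0,0,0,0],[0,0,0,0,0,0],[0,0,0,0,0,0],[0,0,0,0,0,0]]]}}

```text
time_s: 12.02
eef_pos: [0.555, -0.0733, 0.0795]
tcp_rot: [3.141, -0.002, -0.077]
wrist_force: [-1.0, 0.6, 6.6]
grip_width: 0.0197
gripper_force: 58.3
```

```bash
python3 - <<'E'
from h import *
p=grab("side"); c=cloud(p); ok=p['depth']>0
cv2.imwrite('pics/s3.png',cv2.resize(p['frame'][140:300,220:420],(750,600),interpolation=cv2.INTER_CUBIC))
for b in boxes_of(p,"lever_grip"): print(round(b['score'],2),w(p,b['at']).round(3))
go(.555,-.0732,.0795,YAW)
E
```

```text
0.77 [ 0.611 -0.022  0.109]
0.24 [ 0.643 -0.202  0.021]
row [-0.  -0.1 -0. ] [ 0.    -0.002  0.005] at [ 0.555  -0.0733  0.0795] [ 3.141e+00 -2.000e-03 -7.700e-02] t 12.1167 F [-1.4  0.1  6.6] w 0.019686004342552948 58.319472670555115 q [-0.27  0.59  1.64  0.    0.91  1.38]
```

View pics/s3.png

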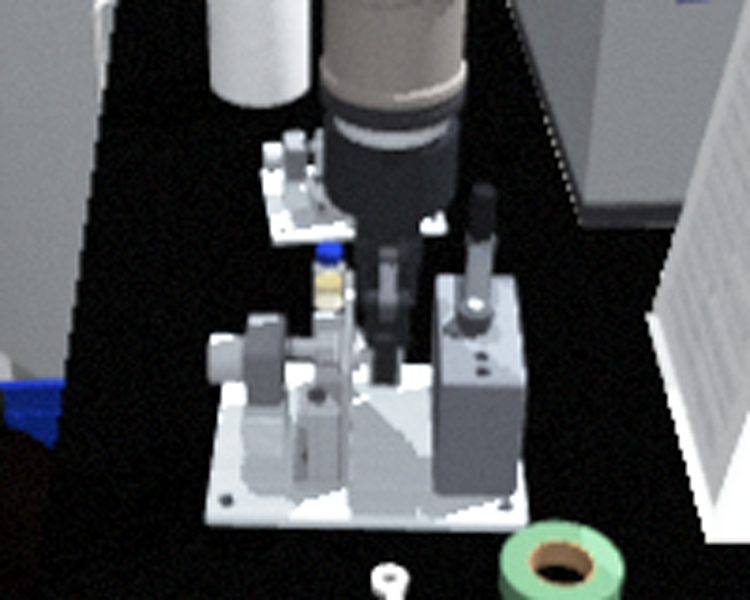

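The fingers are in the gap, at crop px (385,340), and the lever is open at (480,240). The width changed by 0.2 mm, so I hold and watch that it settles.

Request:
{"fn": "servo_tool", "kwargs": {"rows": [[[0,0,0,0,0,0],[0,0,0,0,0,0],[0,0,0,0,0,0],[0,0,0,0,0,0],[0,0,0,0,0,0],[0,0,0,0,0,0],[0,0,0,0,0,0],[0,0,0,0,0,0],[0,0,0,0,0,0],[0,0,0,0,0,0]]]}}

```text
time_s: 12.95
eef_pos: [0.555, -0.0732, 0.0795]
tcp_rot: [3.141, -0.002, -0.077]
wrist_force: [-0.8, -0.1, 5.6]
grip_width: 0.0192
gripper_force: 58.3
```

Request:
{"fn": "servo_tool", "kwargs": {"rows": [[[0,0,0,0,0,0],[0,0,0,0,0,0],[0,0,0,0,0,0],[0,0,0,0,0,0],[0,0,0,0,0,0],[0,0,0,0,0,0],[0,0,0,0,0,0],[0,0,0,0,0,0],[0,0,0,0,0,0],[0,0,0,0,0,0]]]}}

```text
time_s: 13.78
eef_pos: [0.555, -0.0732, 0.0795]
tcp_rot: [3.141, -0.002, -0.077]
wrist_force: [-1.9, 0.6, 5.8]
grip_width: 0.0198
gripper_force: 58.3
```

Request:
{"fn": "servo_tool", "kwargs": {"rows": [[[0,0,0,0,0,0],[0,0,0,0,0,0],[0,0,0,0,0,0],[0,0,0,0,0,0],[0,0,0,0,0,0],[0,0,0,0,0,0],[0,0,0,0,0,0],[0,0,0,0,0,0],[0,0,0,0,0,0],[0,0,0,0,0,0]]]}}

```text
time_s: 14.62
eef_pos: [0.555, -0.0733, 0.0795]
tcp_rot: [3.141, -0.002, -0.077]
wrist_force: [-1.2, 0.4, 6.4]
grip_width: 0.0195
gripper_force: 58.3
```

Request:
{"fn": "servo_tool", "kwargs": {"rows": [[[0,0,0,0,0,0],[0,0,0,0,0,0],[0,0,0,0,0,0],[0,0,0,0,0,0],[0,0,0,0,0,0],[0,0,0,0,0,0],[0,0,0,0,0,0],[0,0,0,0,0,0],[0,0,0,0,0,0],[0,0,0,0,0,0]]]}}

```text
time_s: 15.45
eef_pos: [0.555, -0.0732, 0.0795]
tcp_rot: [3.141, -0.002, -0.077]
wrist_force: [-0.6, 0.6, 6.0]
grip_width: 0.0197
gripper_force: 58.3
```

```bash
python3 -c "
from h import *
s=bot.sense(); print(s['grip_width'],s['gripper_force'],s['ft_torque'])"
```

```text
0.019721626873986167 58.320968225598335 [ 0.16934785  0.142861   -0.00648634]
```

The width only varies by sensor noise around 19.6 mm, so the head is squared and held.

```bash
python3 -c "
from station import bot
print(bot.hand_in())"
```

```text
the job is handed in; nothing more can be done
None
```

I swung the clamp lever open to about 1.66 rad, gripped the bolt head in the gap with about 58 N and handed the job in while still holding it; the grip width stayed steady at about 19.6 mm and the spanner, tape and vial were not touched, though the hand-in returned no verdict.

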